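# Roll a brass valve stem in V-blocks until its milled flat meets the gauge

## Task

Take the plain brass valve stem (the one without a hexagon collar) from the white rack and lay it gently in the two V-blocks of the checking fixture, nose end at the gauge arm's end, and let go of it with its flat still turned away from the top. Then take hold again and roll it in the V-blocks until its milled flat faces straight up, press the sprung gauge arm fully down so that its foot beds on the flat, and let the arm come slowly all the way back up under control, never letting it snap. Leave the stem in the V-blocks with its flat up, and leave the other things where they are.

Things in the scene. Friction and masses are not known exactly. Their poses are not given: they have to be found in the camera images.
- stem: plain round brass stem, 36 mm diameter, 200 mm long plus a 12 mm nose (22 mm diameter), about 0.55 kg. Origin on the axis at mid-length; z axis along the stem to the nose. At z = 25 to 65 mm it has a milled flat, 25 mm wide, 13 mm from the axis; x axis = the flat's outward normal. Starts in any place of the rack, flat turned 115 to 180 degrees from the top, either way
- rack: fixed white plastic rack 250 x 270 mm for three stems side by side, 85 mm apart, axes 50 mm above the bench; rim 30 mm high, floor 8 mm. Origin on the bench under its centre; z axis level, along the stems to their noses; x axis up. Notched supports 18 mm thick, 81 (tail) and 85 mm (nose) from the centre, free space between. Stands left or right of the fixture
- fixture: fixed fixture, base 240 x 190 x 12 mm, two steel V-blocks along its x axis. Origin on the bench. Seated stem: axis along x at y = 0, 85 mm up, nose to +x, origin over the fixture's within 8 mm. V-blocks 18 mm thick at x = -81 and +85 mm, horns 22 mm to each side, ending below the axis; free between. Gauge arm at x = 45 mm, hinged between posts 125 mm high at y = 75 mm
- gauge (a joint): angle of the sprung gauge arm, rad: 0 = up on its spring (52 degrees above level, tip leaning over the stem's place), grows as pressed down; 0.90 = level, foot bedded on the stem's flat; on the round it stops near 0.83; end stop 0.94 (no stem). Spring torque 0.3 N m at 0 to 0.95 at 0.9 (some 6 N on the knob); hardly damped: snaps up if let go
- gauge_hinge (a point): hinge axis of the gauge arm, parallel to the fixture's x axis, 112 mm above the bench, 75 mm to the stem axis' +y side. The arm is a bar 18 mm wide, 10 mm thick; its foot (20 mm along the stem, 26 mm across) is under it, 75 mm from the hinge
- gauge_knob (a point): centre of the black round cross bar (16 mm diameter, 40 mm long, parallel to the fixture's x axis) at the gauge arm's tip, 155 mm from the hinge; press it down from above. It moves on an arc about the hinge from 233 mm above the bench (96 mm across from the hinge, towards -y) to 112 mm (155 mm across)
- collar_a: bystander: stem of the same diameter and length with a hexagon collar (48 mm across corners, 30 mm long) near its middle and no flat; lies in the rack. Origin and z axis as for the plain stem
- collar_b: bystander: a second stem with a hexagon collar, in the rack
- coupling: bystander: large brass coupling standing on the bench, 72 mm across, 62 mm high; origin under its centre
- jar: bystander: small jar, 60 mm across, 75 mm high, on the bench near the robot; origin under its centre
There are look-alikes about, which are no part of the job. Leave any green or red look-alike of the stem alone.

How it is judged:
On the way, in this order (a step that is already met when the one before it is completed fails the run):
1. the stem lies in the fixture's V-blocks, nose end towards the gauge, let go, with its flat still more than 17 degrees from straight up (x of stem in the frame of fixture between -0.012 and 0.012 m and y of stem in the frame of fixture between -0.005 and 0.005 m and z of stem in the frame of fixture between 0.081 and 0.089 m and angle between stem's own x axis and vertical above 0.3 rad and contact force between the fingers and stem below 0.05 N), for 0.2 s.
2. the stem has been rolled in the V-blocks so that its flat faces up to within 8 degrees (y of stem in the frame of fixture between -0.005 and 0.005 m and z of stem in the frame of fixture between 0.081 and 0.089 m and angle between stem's own x axis and vertical below 0.14 rad and contact force between the fingers and stem below 0.05 N), for 0.2 s.
3. the gauge arm is pressed fully down (joint above 0.865) on the flat of the stem lying in the V-blocks (value of joint gauge above 0.865 rad and contact force between stem and fixture above 1 N and z of stem in the frame of fixture between 0.081 and 0.089 m and angle between stem's own x axis and vertical below 0.14 rad), for 0.2 s.
At the end, for the whole second after the job is handed in: The plain stem lies at rest in both V-blocks (axis within 12 mm along, 5 mm across and 4 mm in height of its place), its flat facing up to within 8 degrees, and the gauge arm is back up (joint below 0.06) (x of stem in the frame of fixture between -0.012 and 0.012 m and y of stem in the frame of fixture between -0.005 and 0.005 m and z of stem in the frame of fixture between 0.081 and 0.089 m and angle between the z axis of stem and the x axis of fixture, either way round below 0.06 rad and angle between stem's own x axis and vertical below 0.14 rad and linear speed of stem below 0.02 m/s and value of joint gauge below 0.06 rad); the robot touches nothing.
It fails at once if the gauge arm snaps back (faster than 2 rad/s on its way up) (velocity of joint gauge below -2 rad/s).
It fails at once if the stem is dropped (falls free, faster than 0.5 m/s) (linear speed of stem above 0.5 m/s and contact force between the fingers and stem below 0.05 N).
It fails at once if another thing is moved by more than 30 mm (distance of any of collar_a, collar_b, coupling, jar from where it was at the start of the episode above 0.03 m).
It also fails if it takes over 72 s, if anything falls off the work surface, if the arm or the gripper's body presses on something with over 40 N, if the wrist force passes 120 N, or if a joint passes its speed limit or range.

## Robot

A 6-joint arm with a two-finger parallel gripper is mounted at the origin on the work surface. World frame = base frame: x ahead of the robot, y to its left, z up, the work surface at z = 0. Lengths are in m, angles in rad, forces in N, time in s.
With the tool pointing down it reaches from about 0.3 to 0.875 m from the base axis. Payload 6.4 kg.
Tool frame: the origin (TCP) lies midway between the tips of the shut fingers; the grasp point (between the pads) lies 19 mm behind it; z points along the fingers, y is the line along which they close (so a half turn about z gives the same grasp; the last joint's range is limited). The gripper opens to 85 mm and grips with 20 to 120 N. Pads are 22 mm wide; open, the fingers measure 114 mm over their backs; the gripper's body (76 mm by 85 mm) begins 54 mm behind the grasp point. The pads swing forward as they close: fully open they stand 13 mm farther back than shut.
Start: joints at [1.012, 0.181, 1.607, -0, 1.354, -0.206], TCP at [0.199, 0.54, 0.2] pointing down, gripper open.
Joint ranges: [-2.99, 2.99], [-0.89, 2.07], [0.3, 2.58], [-1.14, 4.28], [0, 2.63], [-3.12, 3.12]. Speed limits (rad/s): [2.57, 2.57, 3.01, 3.14, 3.14, 3.14].

## Interface

Orientations are given as a unit quaternion [w, x, y, z].
In Python, from bench import status, camera, ctrl gives the robot as it stands. The module is installed in compiled form; this text tells all that it offers.
- The arm moves only by the shell command python3 -m handwheel 'ROWS'. ROWS is JSON, a list that holds one entry, the list of rows, each a list of 7 numbers: the opening, from -1 (shut) to 1 (fully open), then the shift along the tool's x, y, z in cm, then the turn, a rotation vector about the tool's x, y, z in degrees. A call has 1 to 10 rows; each row is the pose to reach, as a shift and turn from the pose commanded when the call began, along the tool's axes at that moment; what a row does not reach only later rows make up. A row lasts 1/8 s, in which the tool goes at most 62.5 mm and 10.7 degrees, less where a joint would pass 70% of its speed; a pose out of reach is approached as far as the arm can. A call with a gripper value outside its range is refused whole. The fingers move at their own pace and stop on an object; the grip force is fixed at half the most. Time passes only in rows, so rows that repeat a pose let the fingers close. It gives the time, the measured TCP pose, the force, the opening and the grip force at its end, in the units of the state.
- status.get_obs(): the state, without advancing time (a new reading comes with each control period).
- camera(name): name is "scene" or "top" or "wrist"; returns a dict with "frame" (480x640x3 uint8, blue, green, red), "depth" (480x640 float32, m along the optical axis (not along the pixel's ray), 0 where there is no reading), "fx", "fy", "cx", "cy" (pixels), "extrinsics" (4x4, takes a point from camera to world coordinates); the wrist camera has in their place "hand_eye" (4x4, takes a point from camera to tool coordinates, whose origin is the TCP and whose axes are the flange's). Camera axes: x right, y down, z forward; pixel columns grow to the right and rows downward; lengths in m; the calibration is good to about 2 mm. A picture is of the moment at which its call begins: read the wrist's pose just before it.
- ctrl.hand_in(): hands the job in; it is judged then, once.
The state is a dict: "time_s": time; "q": joint angles; "dq": joint speeds; "joint_efforts": joint torques, N m; "eef_pos": TCP position; "eef_rot": TCP orientation; "wrist_force": force on the tool from outside, world axes, zero at the start; "torque": the same for the moment, N m; "opening": opening from 0.0 (shut) to 1.0 (fully open); "grasp_force": force on a finger pad.
Only numpy, scipy, OpenCV 4.12 (cv2) and the standard library are available. Lean on these libraries where they do the work, as an engineer would, in place of code of your own. Each camera call takes 0.05 s, during which the arm holds its last target. There are 200 camera calls.

## Working session

There is one attempt and no reset: what is moved stays moved. The work goes in short steps, Python scripts to look and compute and a shell command to move; the robot and the scene stay as the last step left them, time stands still between calls to the robot, and variables do not carry over. Pictures are saved under pics/ and viewed, at most 10 in all, crops included, and the job is handed in when it is done.

```bash
mkdir -p pics; cat > h.py <<'E'
import numpy as np, cv2
from scipy.spatial.transform import Rotation as R
from bench import status, camera, ctrl
def tool():
    o=status.get_obs(); q=o["eef_rot"]; T=np.eye(4)
    T[:3,:3]=R.from_quat([q[1],q[2],q[3],q[0]]).as_matrix(); T[:3,3]=o["eef_pos"]; return T
def snap(name,fn=None):
    T=tool(); c=camera(name)
    c["X"]=c["extrinsics"] if "extrinsics" in c else T@c["hand_eye"]
    v,u=np.mgrid[:480,:640]; d=c["depth"]
    P=np.stack([(u-c["cx"])/c["fx"]*d,(v-c["cy"])/c["fy"]*d,d],-1)
    c["W"]=P@c["X"][:3,:3].T+c["X"][:3,3]; c["W"][d==0]=np.nan
    if fn: cv2.imwrite("pics/"+fn,c["frame"])
    return c
E
python3 - <<'E'
from h import *
import pickle
o=status.get_obs();print(o);print(tool().round(3))
for n in("top","scene"):
    c=snap(n,n+".png");pickle.dump(c,open(n+".pkl","wb"));print(n,c["X"].round(3),c["fx"])
E
```

```text
{'time_s': 0.0, 'q': array([ 1.01170099e+00,  1.81531082e-01,  1.60799193e+00, -6.87227091e-06,
        1.35379505e+00, -2.06310478e-01]), 'dq': array([ 1.13774421e-04, -1.44396174e-04, -8.93747507e-04, -1.49605389e-03,
        4.05854875e-05,  1.06694142e-06]), 'joint_efforts': array([ 1.23618196e-03, -4.44877768e+01, -3.51341164e+01, -3.14481013e-04,
        9.09141731e-03, -1.11405797e-05]), 'eef_pos': array([0.19833882, 0.5390761 , 0.19949756]), 'eef_rot': array([-3.19047941e-04,  1.75478332e-01,  9.84482915e-01, -8.01550866e-04]), 'wrist_force': array([ 0.08755375,  0.4589508 , -0.53525482]), 'torque': array([-0.0071465 , -0.03268127,  0.02071884]), 'grasp_force': 0.0, 'opening': 0.9997858931828043}
[[-0.938  0.346 -0.001  0.198]
 [ 0.346  0.938 -0.001  0.539]
 [ 0.    -0.002 -1.     0.199]
 [ 0.     0.     0.     1.   ]]
top [[ 0.002 -0.994  0.106  0.421]
 [-1.    -0.005 -0.03   0.02 ]
 [ 0.031 -0.105 -0.994  1.376]
 [ 0.     0.     0.     1.   ]] 571.1895131482044
scene [[-0.699  0.536 -0.473  1.071]
 [ 0.715  0.515 -0.472  0.51 ]
 [-0.009 -0.668 -0.744  1.005]
 [ 0.     0.     0.     1.   ]] 546.4719551301221
```

View pics/top.png

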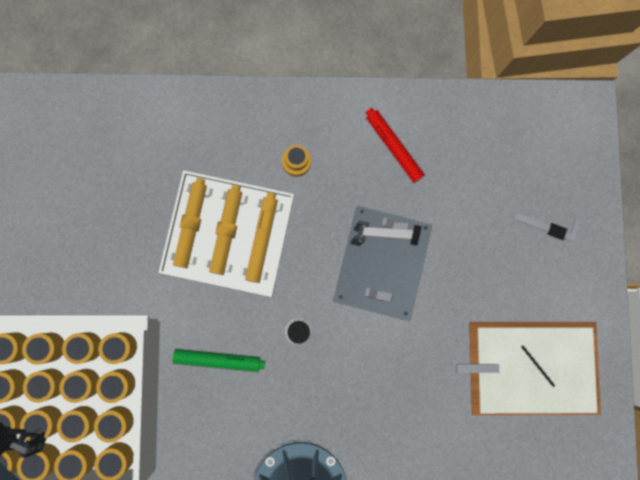

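View pics/scene.png

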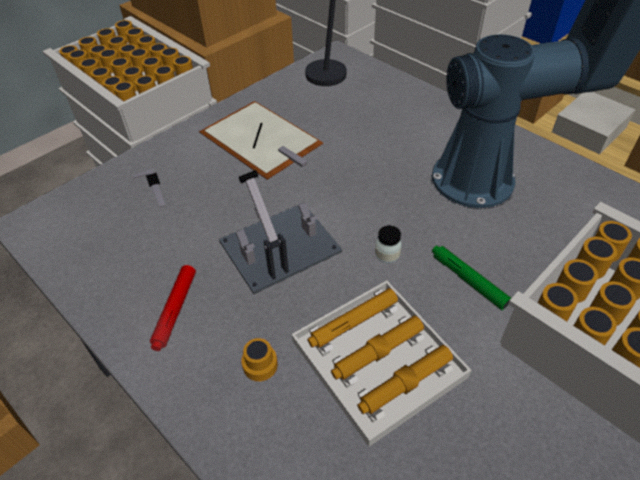

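The plain stem is at about (262,238) in the top view, nose at the image top (world +x). The fixture is at (383,263) with its gauge end also at the top. The jar is at (298,331) and the coupling at (297,160). Next I'll measure positions.

```bash
cat > m.py <<'E'
from h import *
import pickle
c=pickle.load(open("top.pkl","rb"));W=c["W"];f=c["frame"];hsv=cv2.cvtColor(f,cv2.COLOR_BGR2HSV)
brass=((hsv[...,0]>10)&(hsv[...,0]<28)&(hsv[...,1]>150)&(hsv[...,2]>50)).astype(np.uint8)
n,l,s,ce=cv2.connectedComponentsWithStats(brass)
for i in range(1,n):
    if s[i,4]>600 and s[i,0]>160 and s[i,0]<300:
        p=W[l==i];p=p[np.isfinite(p[:,0])]
        k=p[:,2]>np.percentile(p[:,2],40); q=p[k]
        r=cv2.minAreaRect((p[:,:2]*1000).astype(np.float32))
        m=q[:,:2].mean(0);u=np.linalg.svd(q[:,:2]-m,full_matrices=False)[2][0];u*=np.sign(u[0])
        t=(p[:,:2]-m)@u
        print(s[i],"rect",r,"yaw",np.degrees(np.arctan2(u[1],u[0])).round(2),"line",m.round(4),"t",t.min().round(4),t.max().round(4),"zmax",np.percentile(p[:,2],98).round(4))
# fixture: points above bench in region
reg=np.zeros((480,640),bool);reg[195:330,325:440]=1
b=reg&(W[...,2]>0.006)&(W[...,2]<0.02)
p=W[b];print("base z",np.median(p[:,2]),cv2.minAreaRect((p[:,:2]*1000).astype(np.float32)),len(p))
for a,bb in((.05,.1),(.1,.135),(.135,.26)):
    k=reg&(W[...,2]>a)&(W[...,2]<bb);n,l,s,ce=cv2.connectedComponentsWithStats(k.astype(np.uint8))
    for i in range(1,n):
        if s[i,4]>4: print(a,s[i],W[l==i].mean(0).round(4),W[l==i].min(0).round(3),W[l==i].max(0).round(3))
E
python3 m.py
```

```text
[ 174  179   31   88 1136] rect ((618.1917724609375, 255.33477783203125), (40.194976806640625, 206.78871154785156), 77.34395599365234) yaw -12.22 line [0.6125 0.2563] t -0.0976 0.1092 zmax 0.0738
[ 211  185   30   88 1130] rect ((602.5575561523438, 172.24160766601562), (39.77119827270508, 207.29429626464844), 75.2861328125) yaw -12.04 line [0.5976 0.1725] t -0.0984 0.1089 zmax 0.0737
[ 247  193   29   88 1061] rect ((585.0986328125, 89.88445281982422), (29.962303161621094, 207.23455810546875), 78.46676635742188) yaw -12.11 line [0.5782 0.0898] t -0.0968 0.1104 zmax 0.0729
base z 0.0122548218475238 ((534.3907470703125, -199.18263244628906), (279.73883056640625, 325.382080078125), 89.4287109375) 6510
0.05 [382 218  29  12 208] [ 0.612  -0.2191  0.0735] [ 0.6   -0.253  0.05 ] [ 0.627 -0.187  0.089]
0.05 [355 224   6   6  18] [ 0.6069 -0.1317  0.0714] [ 0.604 -0.138  0.053] [ 0.613 -0.128  0.094]
0.05 [352 237  13   8  39] [ 0.5719 -0.1306  0.076 ] [ 0.568 -0.143  0.053] [ 0.582 -0.12   0.1  ]
0.05 [365 288  30  14 234] [ 0.4499 -0.1809  0.0734] [ 0.436 -0.214  0.05 ] [ 0.465 -0.147  0.09 ]
0.1 [354 221  17  21 220] [ 0.5899 -0.1377  0.1214] [ 0.568 -0.153  0.1  ] [ 0.614 -0.12   0.135]
0.135 [368 225  54  21 572] [ 0.5741 -0.2004  0.1999] [ 0.547 -0.242  0.135] [ 0.595 -0.147  0.247]
```

```bash
cat >> h.py <<'E'
def Rt(yaw,roll=0):
    """tool x = -u, z down, then rolled by roll deg about stem dir u (yaw deg of u)"""
    a=np.radians(yaw);u=np.array([np.cos(a),np.sin(a),0]);n=np.array([-u[1],u[0],0])
    M=np.stack([-u,n,[0,0,-1]],1)
    return R.from_rotvec(u*np.radians(roll)).as_matrix()@M
def rows(p,M):
    T=tool();s=T[:3,:3].T@(np.array(p)-T[:3,3])*100;r=R.from_matrix(T[:3,:3].T@M).as_rotvec(degrees=True)
    print("shift cm",s.round(2),"turn deg",r.round(2))
E
python3 - <<'E'
from h import *
print(camera("wrist")["hand_eye"].round(3))
u=np.array([np.cos(np.radians(-12.1)),np.sin(np.radians(-12.1))])
o=np.array([.579,.0896])
rows([*(o-.035*u),.2],Rt(-12.1))
E
```

```text
[[ 0.    -0.956 -0.293  0.075]
 [ 1.     0.     0.     0.   ]
 [-0.    -0.293  0.956 -0.175]
 [ 0.     0.     0.     1.   ]]
shift cm [-47.78 -29.54  -0.  ] turn deg [-0.08 -0.02 -8.11]
```

```bash
python3 -m handwheel '[[[0.3,-5,-3,0,0,0,-1],[0.3,-10,-6,0,0,0,-2],[0.3,-16,-10,0,0,0,-3],[0.3,-21,-13,0,0,0,-4],[0.3,-26,-16,0,0,0,-5],[0.3,-31,-19,0,0,0,-6],[0.3,-37,-23,0,0,0,-7],[0.3,-42,-26,0,0,0,-8.1],[0.3,-47.8,-29.5,0,0,0,-8.1],[0.3,-47.8,-29.5,0,0,0,-8.1]]]'
cat > st.py <<'E'
from h import *
import sys
c=snap("wrist",sys.argv[1]);W=c["W"];hsv=cv2.cvtColor(c["frame"],cv2.COLOR_BGR2HSV)
b=(hsv[...,0]>10)&(hsv[...,0]<28)&(hsv[...,1]>130)&np.isfinite(W[...,0])
guess=np.array([float(a) for a in sys.argv[2:4]]);yaw=float(sys.argv[4])
u=np.array([np.cos(np.radians(yaw)),np.sin(np.radians(yaw))]);n=np.array([-u[1],u[0]])
p=W[b];t=(p[:,:2]-guess)@u;s=(p[:,:2]-guess)@n
k=(abs(s)<.03)&(p[:,2]>.035)&(abs(t)<.13);t,s,z=t[k],s[k],p[k,2]
print("t range",np.percentile(t,[.2,99.8]).round(4),"n",k.sum())
for a in np.arange(-.1,.1,.02):   # circle fit r=18 per slice
    q=(t>a)&(t<a+.02)
    if q.sum()<30: continue
    from scipy.optimize import least_squares
    r=least_squares(lambda v:np.hypot(s[q]-v[0],z[q]-v[1])-.018,[0,np.percentile(z[q],95)-.018],loss="soft_l1",f_scale=.001)
    print((a+.01).round(3),"lat",r.x.round(4),"res",np.abs(r.fun).mean().round(4),"s",s[q].min().round(3),s[q].max().round(3),q.sum())
print(tool()[:3].round(4))
E
python3 st.py w1.png .579 .0896 -12.1
```

```text
time_s: 1.4
eef_pos: [0.547, 0.0942, 0.2]
eef_rot: [0.0, 0.108, 0.994, -0.0]
wrist_force: [-0.7, -0.2, -1.0]
opening: 0.648
grasp_force: 0.0
t range [-0.0997  0.1088] n 6622
-0.09 lat [0.0043 0.0516] res 0.0005 s -0.012 0.02 829
-0.07 lat [0.0044 0.0516] res 0.0005 s -0.012 0.02 783
-0.05 lat [0.0045 0.0516] res 0.0088 s -0.015 0.02 768
-0.03 lat [0.0045 0.0516] res 0.0008 s -0.011 0.026 698
-0.01 lat [0.0047 0.0516] res 0.0005 s -0.012 0.02 654
0.01 lat [0.0048 0.0516] res 0.0005 s -0.011 0.02 626
0.03 lat [0.0049 0.0518] res 0.0005 s -0.011 0.02 598
0.05 lat [0.0049 0.0518] res 0.0004 s -0.012 0.02 577
0.07 lat [0.0051 0.0516] res 0.0005 s -0.012 0.021 541
0.09 lat [0.0052 0.0516] res 0.0004 s -0.011 0.021 475
[[-9.769e-01  2.135e-01 -5.000e-04  5.466e-01]
 [ 2.135e-01  9.769e-01 -5.000e-04  9.490e-02]
 [ 4.000e-04 -5.000e-04 -1.000e+00  1.999e-01]]
```

View pics/w1.png

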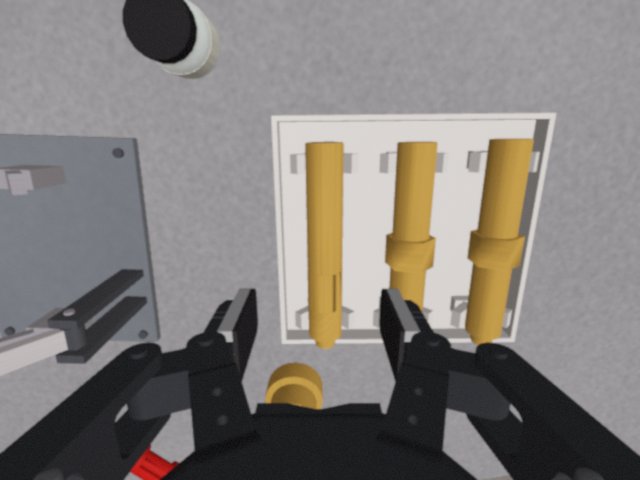

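The plain stem lies at px x≈325. Its dark flat edge shows at (338,290), on the +y side, so the flat faces down and to +y. Next step is to descend and grip at z=-35 mm on the stem.

```bash
python3 - <<'E'
from h import *
a=np.radians(-11.8);u=np.array([np.cos(a),np.sin(a)])
rows([*(np.array([.580,.0941])-.035*u),.034],Rt(-11.8))
E
```

```text
shift cm [ 0.21  0.61 16.59] turn deg [-0.03 -0.02 -0.53]
```

```bash
python3 -m handwheel '[[[0.3,0.2,0.6,4,0,0,-0.5],[0.3,0.2,0.6,9,0,0,-0.5],[0.3,0.2,0.6,13,0,0,-0.5],[0.3,0.2,0.6,16,0,0,-0.5],[0.3,0.2,0.6,16.6,0,0,-0.5],[0.3,0.2,0.6,16.6,0,0,-0.5],[-1,0.2,0.6,16.6,0,0,-0.5],[-1,0.2,0.6,16.6,0,0,-0.5],[-1,0.2,0.6,16.6,0,0,-0.5],[-1,0.2,0.6,16.6,0,0,-0.5]]]'
```

```text
time_s: 2.7
eef_pos: [0.5464, 0.1021, 0.037]
eef_rot: [0.002, 0.101, 0.995, -0.001]
wrist_force: [-3.4, -7.0, 13.1]
opening: 0.002
grasp_force: 6.1
```

```bash
python3 - <<'E'
from h import *
print(status.get_obs()["opening"])
a=camera("wrist")["frame"];b=camera("scene")["frame"][220:460,240:540]
b=cv2.resize(b,None,fx=1.3,fy=1.3)
im=np.zeros((600,800,3),np.uint8);im[:312,:390]=b;im[:360,390:800]=cv2.resize(a,(480,360))[:, :410];cv2.imwrite("pics/g1.png",im)
E
```

```text
0.0017526525452611244
```

View pics/g1.png

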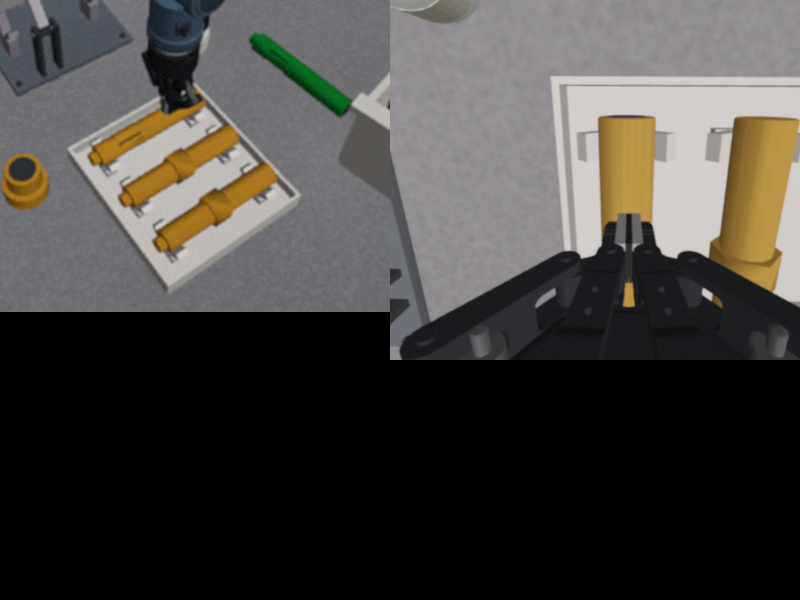

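The fingers have shut on top of the stem rather than around it. I'll measure how the stem lies now.

```bash
python3 st.py w2.png .580 .0941 -11.8 | tee /tmp/o; python3 - <<'E'
from h import *
c=snap("scene");W=c["W"]
hsv=cv2.cvtColor(c["frame"],cv2.COLOR_BGR2HSV)
b=(hsv[...,0]>10)&(hsv[...,0]<28)&(hsv[...,1]>130)&np.isfinite(W[...,0])
a=np.radians(-11.8);u=np.array([np.cos(a),np.sin(a)]);n=np.array([-u[1],u[0]])
t=(W[...,:2]-[.580,.0941])@u;s=(W[...,:2]-[.580,.0941])@n
for x in np.arange(-.1,.12,.02):
    k=b&(t>x)&(t<x+.02)&(abs(s)<.03)&(W[...,2]>.03);print(round(x+.01,3),k.sum(),W[k][:,2].max().round(4) if k.sum() else 0,s[k].min().round(3)if k.sum() else 0)
g=(hsv[...,2]<60)&(abs(t+.035)<.03)&(abs(s)<.06)&(W[...,2]>.02)
print(g.sum(),np.percentile(W[g][:,2],[0,1,5]) if g.sum() else 0)
E
```

```text
t range [-0.1003  0.0254] n 9915
-0.09 lat [0.0002 0.0516] res 0.0004 s -0.016 0.017 3469
-0.07 lat [0.0002 0.0516] res 0.0004 s -0.016 0.017 3052
-0.05 lat [0.0001 0.0516] res 0.0008 s -0.016 0.016 2497
-0.03 lat [-0.0007  0.0779] res 0.0064 s -0.016 0.016 402
0.01 lat [-0.002  0.052] res 0.0004 s -0.001 0.005 234
0.03 lat [-0.0013  0.0519] res 0.0005 s -0.002 0.006 139
[[-0.9795  0.2012  0.0034  0.5464]
 [ 0.2012  0.9795 -0.0028  0.102 ]
 [-0.0039 -0.0021 -1.      0.037 ]]
-0.09 43 0.0761 -0.009
-0.07 42 0.0682 0.008
-0.05 67 0.1256 0.008
-0.03 113 0.1439 -0.013
-0.01 142 0.2126 -0.014
0.01 148 0.2326 -0.014
0.03 148 0.0749 -0.013
0.05 145 0.0739 -0.014
0.07 157 0.0744 -0.013
0.09 180 0.074 -0.016
0.11 57 0.0653 -0.009
1463 [0.07826446 0.08858102 0.1175639 ]
```

```bash
python3 - <<'E'
from h import *
c=camera("wrist");d=c["depth"]
v,u=np.mgrid[:480,:640]
P=np.stack([(u-c["cx"])/c["fx"]*d,(v-c["cy"])/c["fy"]*d,d],-1)@c["hand_eye"][:3,:3].T+c["hand_eye"][:3,3]
cv2.imwrite("pics/w3.png",c["frame"])
# tip of fingers around px: image crop (238,215)/ scaled 0.75
for y in range(250,400,12):
    print(y,[tuple((P[y,x]*1000).round(0).astype(int)) for x in(300,310,316,322,330,340)])
E
```

```text
250 [(np.int64(26), np.int64(-8), np.int64(-32)), (np.int64(26), np.int64(-3), np.int64(-33)), (np.int64(26), np.int64(0), np.int64(-32)), (np.int64(26), np.int64(2), np.int64(-32)), (np.int64(26), np.int64(6), np.int64(-32)), (np.int64(25), np.int64(10), np.int64(-29))]
262 [(np.int64(19), np.int64(-8), np.int64(-30)), (np.int64(20), np.int64(-3), np.int64(-32)), (np.int64(21), np.int64(0), np.int64(-34)), (np.int64(20), np.int64(2), np.int64(-32)), (np.int64(20), np.int64(6), np.int64(-32)), (np.int64(19), np.int64(11), np.int64(-29))]
274 [(np.int64(14), np.int64(-8), np.int64(-31)), (np.int64(15), np.int64(-3), np.int64(-33)), (np.int64(15), np.int64(0), np.int64(-33)), (np.int64(14), np.int64(2), np.int64(-32)), (np.int64(14), np.int64(6), np.int64(-32)), (np.int64(12), np.int64(11), np.int64(-27))]
286 [(np.int64(8), np.int64(-8), np.int64(-31)), (np.int64(11), np.int64(-3), np.int64(-38)), (np.int64(11), np.int64(0), np.int64(-38)), (np.int64(11), np.int64(2), np.int64(-37)), (np.int64(12), np.int64(6), np.int64(-39)), (np.int64(7), np.int64(11), np.int64(-28))]
298 [(np.int64
[... 1725 characters left out ...]
 np.int64(-71)), (np.int64(-7), np.int64(2), np.int64(-71)), (np.int64(9), np.int64(4), np.int64(-92)), (np.int64(18), np.int64(6), np.int64(-102))]
382 [(np.int64(17), np.int64(-4), np.int64(-106)), (np.int64(-3), np.int64(-2), np.int64(-81)), (np.int64(-44), np.int64(-1), np.int64(-33)), (np.int64(-45), np.int64(3), np.int64(-31)), (np.int64(-3), np.int64(4), np.int64(-82)), (np.int64(18), np.int64(6), np.int64(-107))]
394 [(np.int64(13), np.int64(-4), np.int64(-106)), (np.int64(-8), np.int64(-2), np.int64(-82)), (np.int64(-52), np.int64(-1), np.int64(-33)), (np.int64(-53), np.int64(3), np.int64(-32)), (np.int64(-7), np.int64(4), np.int64(-82)), (np.int64(17), np.int64(6), np.int64(-110))]
```

View pics/w3.png

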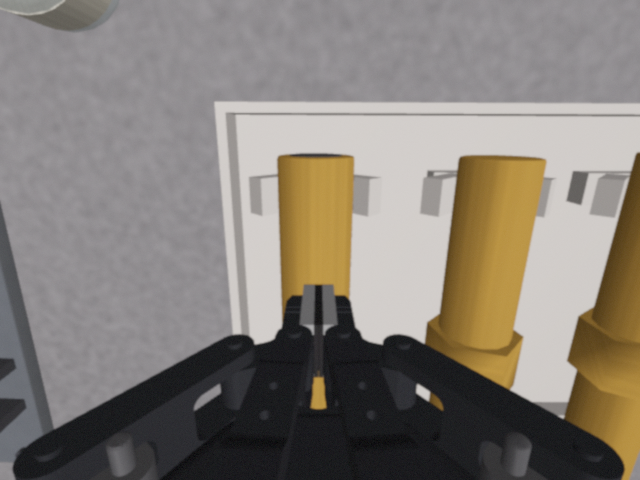

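The reported TCP lies about 32 mm beyond the real finger tips: they rest on the stem top at tool z≈-33 mm. The stem itself has not moved. I'll raise, open, go deeper by that amount and grip again.

```bash
python3 -m handwheel '[[[-1,0,0,-3,0,0,0],[-1,0,0,-6,0,0,0],[0.3,0,0,-6,0,0,0],[0.3,0,0,-6,0,0,0],[0.3,0,0,-6,0,0,0]]]'; python3 -m handwheel '[[[0.3,0,0,3,0,0,0],[0.3,0,0,6,0,0,0],[0.3,0,0,8,0,0,0],[0.3,0,0,9.6,0,0,0],[0.3,0,0,9.6,0,0,0]]]';  python3 -m handwheel '[[[-1,0,0,0,0,0,0],[-1,0,0,0,0,0,0],[-1,0,0,0,0,0,0],[-1,0,0,0,0,0,0],[-1,0,0,0,0,0,0]]]'
```

```text
time_s: 3.58
eef_pos: [0.5437, 0.1039, 0.0932]
eef_rot: [-0.001, 0.101, 0.995, -0.0]
wrist_force: [0.6, -0.2, -0.7]
opening: 0.636
grasp_force: 0.0
time_s: 4.2
eef_pos: [0.5431, 0.1039, -0.0033]
eef_rot: [-0.002, 0.101, 0.995, -0.0]
wrist_force: [0.1, -0.4, -0.1]
opening: 0.652
grasp_force: 0.0
time_s: 4.82
eef_pos: [0.5442, 0.1007, -0.0005]
eef_rot: [-0.0, 0.101, 0.995, -0.002]
wrist_force: [-5.7, -14.7, 4.7]
opening: 0.401
grasp_force: 59.4
```

```bash
python3 -m handwheel '[[[-1,0,0,-0.6,0,0,0],[-1,0,0,-2,0,0,0],[-1,0,0,-5,0,0,0],[-1,0,0,-9,0,0,0],[-1,0,0,-13,0,0,0],[-1,0,0,-17,0,0,0],[-1,0,0,-17,0,0,0]]]'
python3 - <<'E'
from h import *
import pickle
# fixture from initial views
c=pickle.load(open("top.pkl","rb"));W=c["W"];hsv=cv2.cvtColor(c["frame"],cv2.COLOR_BGR2HSV)
for c2 in (c,pickle.load(open("scene.pkl","rb"))):
    W=c2["W"];reg=(W[...,0]>.36)&(W[...,0]<.70)&(W[...,1]<-.03)&(W[...,1]>-.36)
    b=(reg&(abs(W[...,2]-.0125)<.003)).astype(np.uint8);b=cv2.morphologyEx(b,cv2.MORPH_OPEN,np.ones((3,3)))
    n,l,s,ce=cv2.connectedComponentsWithStats(b);i=1+s[1:,4].argmax()
    print(cv2.minAreaRect((W[l==i][:,:2]*1000).astype(np.float32)),s[i])
    k=reg&(W[...,2]>.06)&(W[...,2]<.095)
    n,l,s,ce=cv2.connectedComponentsWithStats(k.astype(np.uint8))
    for i in range(1,n):
        if s[i,4]>30: print(W[l==i].mean(0).round(4),cv2.minAreaRect((W[l==i][:,:2]*1000).astype(np.float32)),s[i])
# stem in hand, tool frame
T=tool();c=snap("wrist");W=c["W"];P=(W-T[:3,3])@T[:3,:3]
hsv=cv2.cvtColor(c["frame"],cv2.COLOR_BGR2HSV)
k=(hsv[...,0]>10)&(hsv[...,0]<28)&(hsv[...,1]>130)&(W[...,2]>T[2,3]-.0)&(abs(P[...,1])<.03)
p=P[k]
from scipy.optimize import least_squares
for a in(.02,.035,.05,.065):
    q=p[(p[:,0]>a)&(p[:,0]<a+.015)]
    if len(q)<50: continue
    r=least_squares(lambda v:np.hypot(q[:,1]-v[0],q[:,2]-v[1])-.018,[0,-.05],loss="soft_l1",f_scale=.001);print(a,len(q),r.x.round(4))
print("tail",np.percentile(p[:,0],99.5))
E
```

```text
time_s: 5.7
eef_pos: [0.5474, 0.1043, 0.1728]
eef_rot: [0.004, 0.101, 0.995, 0.0]
wrist_force: [0.0, 0.1, -5.1]
opening: 0.405
grasp_force: 60.8
((482.16302490234375, -163.41505432128906), (44.69340515136719, 20.9428768157959), 48.8479118347168) [361 276  17  13  87]
[ 0.6152 -0.2024  0.0764] ((615.4353637695312, -203.37069702148438), (28.670618057250977, 19.384923934936523), 74.84308624267578) [382 218  13  11  98]
[ 0.6083 -0.2379  0.0758] ((608.960205078125, -238.95152282714844), (29.023447036743164, 16.24507713317871), 83.97150421142578) [397 223  14   7  85]
[ 0.4547 -0.1618  0.0767] ((454.8179626464844, -163.1349639892578), (28.156368255615234, 18.268712997436523), 75.56217956542969) [365 288  13  11  95]
[ 0.4458 -0.1977  0.076 ] ((445.86614990234375, -198.1262969970703), (28.54115104675293, 17.839256286621094), 75.96369934082031) [380 292  15  10 107]
((630.0531616210938, -132.94219970703125), (18.883739471435547, 33.376747131347656), 79.24476623535156) [261 278  12  11  62]
[ 0.4506 -0.1795  0.0771] ((449.8077087402344, -174.7239227294922), (62.99987030029297, 20.733732223510742), 74.55170440673828) [299 203  19  20 168]
[ 0.6113 -0.2192  0.0774] ((610.9615478515625, -215.10577392578125), (65.10374450683594, 19.883075714111328), 76.40806579589844) [236 229  19  24 176]
[ 0.5772 -0.1243  0.0778] ((577.1963500976562, -127.97830200195312), (8.428826332092285, 26.61431884765625), 1.8288477659225464) [279 246   9  16  79]
[ 0.6103 -0.1319  0.078 ] ((608.0166625976562, -136.70936584472656), (28.039796829223633, 8.701913833618164), 80.22720336914062) [265 251  10  17  75]
0.02 3547 [ 0.0008 -0.0524]
0.035 4012 [ 0.0009 -0.0526]
0.05 4401 [ 0.0009 -0.0528]
tail 0.06371192712303554
```

```bash
cat >> h.py <<'E'
F=np.array([.5291,-.1995]);YF=-14.05
uf=np.array([np.cos(np.radians(YF)),np.sin(np.radians(YF))]);nf=np.array([-uf[1],uf[0]])
def tgt(X,Y,H,roll=0,gx=-.036,gz=-.0525,gy=0.001):
    """reported-TCP target so that gripped point puts stem origin at fixture X,Y, axis height H"""
    M=Rt(YF,roll);o=np.array([*(F+X*uf+Y*nf),H]);p=o-M@np.array([gx,gy,gz]);rows(p,M);return p
def fx():
    T=tool();d=T[:2,3]-F;print("tcp in fixture",(d@uf).round(4),(d@nf).round(4),T[2,3].round(4))
E
python3 - <<'E'
from h import *
T=tool();p=T[:3,3]-.0;q=p.copy();q[:2]-=.14*uf;rows(q,Rt(YF));
print(tgt(-.11,0,.225))
E
```

```text
shift cm [13.99  0.6  -0.05] turn deg [0.05 0.2  2.47]
shift cm [ 10.09 -29.56  -0.33] turn deg [0.05 0.2  2.47]
[ 0.38722493 -0.16502588  0.1725    ]
```

```bash
python3 -m handwheel '[[[-1,4,0,0,0,0,1],[-1,9,-1,0,0,0,2.5],[-1,13,-4,0,0,0,2.5],[-1,14,-9,0,0,0,2.5],[-1,14,-14,0,0,0,2.5],[-1,13,-19,0,0,0,2.5],[-1,12,-24,0,0,0,2.5],[-1,10.1,-28,0,0,0,2.5],[-1,10.1,-29.6,0,0,0,2.5],[-1,10.1,-29.6,0,0,0,2.5]]]'
python3 - <<'E'
from h import *
fx();tgt(-.11,0,.112)
tgt(0.0,0,.112)
E
```

```text
time_s: 7.0
eef_pos: [0.3846, -0.1653, 0.1665]
eef_rot: [-0.002, 0.124, 0.992, 0.001]
wrist_force: [0.0, -0.4, -6.0]
opening: 0.404
grasp_force: 61.4
tcp in fixture -0.1485 -0.0019 0.1665
shift cm [-0.29  0.07 10.7 ] turn deg [ 0.11 -0.21 -0.17]
shift cm [-11.29   0.1   10.66] turn deg [ 0.11 -0.21 -0.17]
```

```bash
python3 -m handwheel '[[[-1,-0.3,0.1,4,0,0,0],[-1,-0.3,0.1,8,0,0,0],[-1,-0.3,0.1,10.7,0,0,0],[-1,-2,0.1,10.7,0,0,0],[-1,-5,0.1,10.7,0,0,0],[-1,-8,0.1,10.7,0,0,0],[-1,-10.5,0.1,10.7,0,0,0],[-1,-11.3,0.1,10.7,0,0,0],[-1,-11.3,0.1,10.7,0,0,0]]]'
python3 - <<'E'
from h import *
fx();tgt(0,0,.085)
a=camera("scene")["frame"][130:310,190:420];b=camera("wrist")["frame"]
im=np.zeros((600,800,3),np.uint8);im[:360,:460]=cv2.resize(a,None,fx=2,fy=2);im[:255,460:800]=cv2.resize(b,(340,255));cv2.imwrite("pics/f1.png",im)
E
```

```text
time_s: 8.12
eef_pos: [0.4952, -0.1908, 0.0606]
eef_rot: [-0.001, 0.122, 0.993, 0.001]
wrist_force: [-0.2, 0.5, -6.3]
opening: 0.405
grasp_force: 61.4
tcp in fixture -0.035 0.0002 0.0606
shift cm [ 0.09 -0.12  2.81] turn deg [ 0.04 -0.12  0.02]
```

View pics/f1.png

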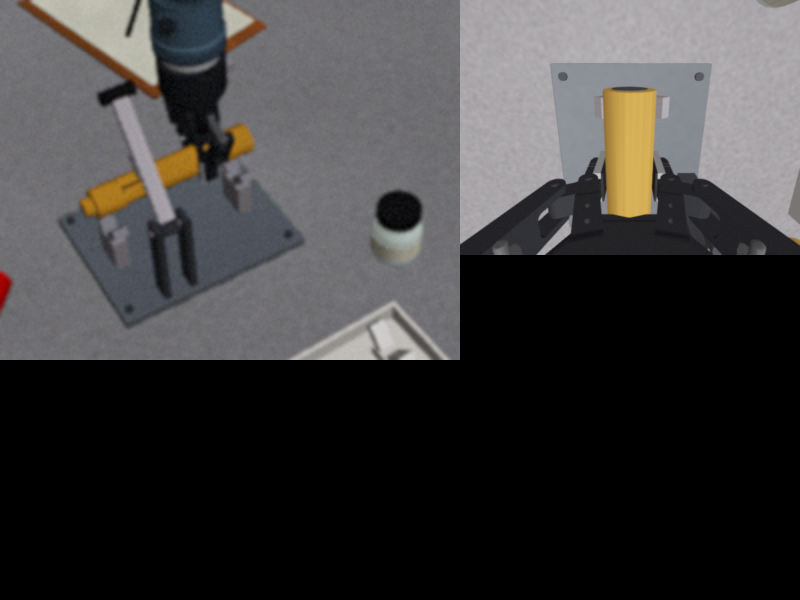

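The stem is held over both V-blocks, under the gauge arm and well aligned. I'll lower it slowly.

```bash
python3 -m handwheel '[[[-1,0.1,-0.1,0.8,0,0,0],[-1,0.1,-0.1,1.5,0,0,0],[-1,0.1,-0.1,2,0,0,0],[-1,0.1,-0.1,2.4,0,0,0],[-1,0.1,-0.1,2.6,0,0,0],[-1,0.1,-0.1,2.7,0,0,0],[-1,0.1,-0.1,2.7,0,0,0]]]'
```

```text
time_s: 9.1
eef_pos: [0.4954, -0.1918, 0.0372]
eef_rot: [0.0, 0.123, 0.992, 0.001]
wrist_force: [-9.5, 12.2, 22.6]
opening: 0.404
grasp_force: 64.5
```

```bash
python3 -m handwheel '[[[-1,0,0,-0.4,0,0,0],[-1,0.15,0.2,-0.4,0,0,0],[-1,0.15,0.2,-0.1,0,0,0],[-1,0.15,0.2,0,0,0,0],[-1,0.15,0.2,0,0,0,0]]]'
python3 - <<'E'
from h import *
fx();T=tool();c=snap("wrist");W=c["W"];d=W[...,:2]-F
t=d@uf;s=d@nf;hsv=cv2.cvtColor(c["frame"],cv2.COLOR_BGR2HSV);br=(hsv[...,0]>10)&(hsv[...,0]<28)&(hsv[...,1]>130)
from scipy.optimize import least_squares
for a in(-.1,-.09,-.08,-.07):
    k=br&(t>a)&(t<a+.01)&(abs(s)<.03)&(W[...,2]>.05);q=s[k];z=W[k][:,2]
    if k.sum()<30: continue
    r=least_squares(lambda v:np.hypot(q-v[0],z-v[1])-.018,[0,.085],loss="soft_l1",f_scale=.001);print(a,k.sum(),r.x.round(4))
print("tail",t[br&(abs(s)<.03)&(W[...,2]>.05)].min())
k=(~br)&(abs(t+.081)<.012)&(W[...,2]>.06)&(W[...,2]<.1)&(abs(s)<.03)
for sg in(1,-1):
    m=k&(s*sg>.015);print("horn",sg,m.sum(),np.percentile(s[m],[1,50,99]).round(4),np.percentile(W[m][:,2],[50,99]).round(4),np.percentile(t[m],[1,99]).round(4))
E
```

```text
time_s: 9.72
eef_pos: [0.4943, -0.1903, 0.036]
eef_rot: [0.0, 0.123, 0.992, 0.0]
wrist_force: [-6.1, 7.4, 15.2]
opening: 0.404
grasp_force: 63.6
tcp in fixture -0.036 0.0005 0.036
-0.1 3178 [0.0014 0.0876]
-0.09 2811 [0.0014 0.0877]
-0.08 2606 [0.0014 0.0878]
-0.07 2409 [0.0013 0.0879]
tail -0.1002352881764916
horn 1 1431 [0.0179 0.025  0.0298] [0.0837 0.0951] [-0.0898 -0.0717]
horn -1 1546 [-0.0294 -0.0222 -0.0156] [0.0839 0.0939] [-0.0898 -0.0717]
```

Seated: the tail is centred between the horns. I'll release it by opening to 0.2.

```bash
python3 -m handwheel '[[[-0.1,0,0,0,0,0,0],[0.1,0,0,0,0,0,0],[0.2,0,0,0,0,0,0],[0.2,0,0,0,0,0,0],[0.2,0,0,0,0,0,0]]]'
cat > fl.py <<'E'
from h import *
import sys
from scipy.optimize import least_squares
fx();T=tool();c=snap("wrist",sys.argv[1]);W=c["W"];d=W[...,:2]-F
t=d@uf;s=d@nf;hsv=cv2.cvtColor(c["frame"],cv2.COLOR_BGR2HSV);br=(hsv[...,0]>10)&(hsv[...,0]<28)&(hsv[...,1]>130)&(abs(s)<.03)&(W[...,2]>.05)&(W[...,2]<.12)
L=[]
for a in np.arange(-.1,.1,.01):
    k=br&(t>a)&(t<a+.01);q=s[k];z=W[k][:,2]
    if k.sum()<60: continue
    r=least_squares(lambda v:np.hypot(q-v[0],z-v[1])-.018,[0,.085],loss="soft_l1",f_scale=.001);print(a.round(3),k.sum(),r.x.round(4),"res",np.abs(r.fun).mean().round(4));
    if a<.01 or a>=.065: L.append(r.x)
o=np.median(L,0)
print("axis",o.round(4),"t",np.percentile(t[br],[.1,99.9]).round(4))
k=br&(t>.029)&(t<.061);q=s[k]-o[0];z=W[k][:,2]-o[1];rad=np.hypot(q,z);f=rad<.0165
if f.sum()>40: # plane through flat points: normal in (s,z)
    th=np.arange(-180,180,.5);A=np.radians(th)
    e=[np.median(abs(q[f]*np.sin(-x)+z[f]*np.cos(x)-.013)) for x in A]
    i=int(np.argmin(e));print("flat pts",f.sum(),"angle from top toward +y:",-th[i],"err",e[i])
E
python3 fl.py r1.png
```

```text
time_s: 10.4
eef_pos: [0.4937, -0.1909, 0.0343]
eef_rot: [-0.0, 0.123, 0.992, -0.0]
wrist_force: [-0.9, -0.2, 0.4]
opening: 0.603
grasp_force: 0.0
tcp in fixture -0.0364 -0.0003 0.0343
-0.1 3286 [0.0028 0.0864] res 0.0006
-0.09 2844 [0.0028 0.0865] res 0.0004
-0.08 2630 [0.0028 0.0865] res 0.0004
-0.07 2435 [0.0028 0.0865] res 0.0004
-0.06 2257 [0.0028 0.0865] res 0.0004
-0.05 2086 [0.0028 0.0865] res 0.0004
-0.04 1950 [0.0028 0.0865] res 0.0004
-0.03 1831 [0.0028 0.0865] res 0.0004
-0.02 1526 [0.0028 0.0865] res 0.0003
-0.01 106 [0.0027 0.0863] res 0.0002
axis [0.0028 0.0865] t [-0.1    -0.0068]
```

```bash
python3 - <<'E'
from h import *
tgt(0,.0028,.0865,0,gx=-.08,gz=.06)
tgt(0,.0028,.0865,-45,gx=-.08,gz=.06)
g=cv2.cvtColor(cv2.imread("pics/w1.png"),cv2.COLOR_BGR2GRAY)
for r in(260,285,300): print(r,g[r,303:348])
E
```

```text
shift cm [  4.36   0.19 -11.21] turn deg [-0.01  0.   -0.07]
shift cm [ 4.36  4.46 -9.53] turn deg [ 4.499e+01 -3.000e-02 -7.000e-02]
260 [214 214 212 200 169 126 111 114 122 127 128 133 139 144 150 153 153 152
 152 155 159 159 159 160 158 157 160 162 161 160 157 158 157 158 157 158
 153 150 162 188 209 214 214 214 213]
285 [214 213 214 209 186 135 112 116 119 122 127 131 135 141 146 152 155 157
 160 159 158 159 162 161 161 161 162 160 157 142 118 106 121 144 157 158
 152 144 158 188 209 213 215 214 213]
300 [213 213 213 204 177 131 111 115 120 121 124 128 136 142 144 151 156 158
 161 160 160 160 162 163 162 161 161 161 157 142 119 103 122 146 157 158
 156 153 170 195 209 212 214 214 213]
```

```bash
python3 -m handwheel '[[[0.3,0,0,-4,0,0,0],[0.3,0,0,-8,0,0,0],[0.3,2,0,-11,0,0,0],[0.3,4.4,0.5,-11,9,0,0],[0.3,4.4,1,-11,18,0,0],[0.3,4.4,2,-10.5,27,0,0],[0.3,4.4,3,-10,36,0,0],[0.3,4.4,4.5,-9.5,45,0,0],[0.3,4.4,4.5,-9.5,45,0,0],[0.3,4.4,4.5,-9.5,45,0,0]]]'
python3 fl.py r2.png
```

```text
time_s: 11.7
eef_pos: [0.4623, -0.1363, 0.1294]
eef_rot: [-0.047, 0.113, 0.917, -0.379]
wrist_force: [0.5, -0.2, 0.7]
opening: 0.647
grasp_force: 0.0
tcp in fixture -0.0801 0.045 0.1294
-0.1 809 [0.0026 0.0862] res 0.0009
-0.09 671 [0.0027 0.0864] res 0.0004
-0.08 642 [0.0027 0.0864] res 0.0004
-0.07 617 [0.0027 0.0864] res 0.0004
-0.06 599 [0.0027 0.0864] res 0.0004
-0.05 575 [0.0027 0.0864] res 0.0004
-0.04 554 [0.0027 0.0863] res 0.0004
-0.03 526 [0.0027 0.0863] res 0.0004
-0.02 516 [0.0027 0.0864] res 0.0004
-0.01 498 [0.0027 0.0864] res 0.0004
-0.0 481 [0.0027 0.0864] res 0.0004
0.01 452 [0.0026 0.0864] res 0.0004
0.02 429 [0.0027 0.0864] res 0.0004
0.03 415 [0.0028 0.0865] res 0.0004
0.04 409 [0.0028 0.0865] res 0.0004
0.05 115 [0.0027 0.0864] res 0.0003
axis [0.0027 0.0864] t [-0.1     0.0554]
```

View pics/r2.png

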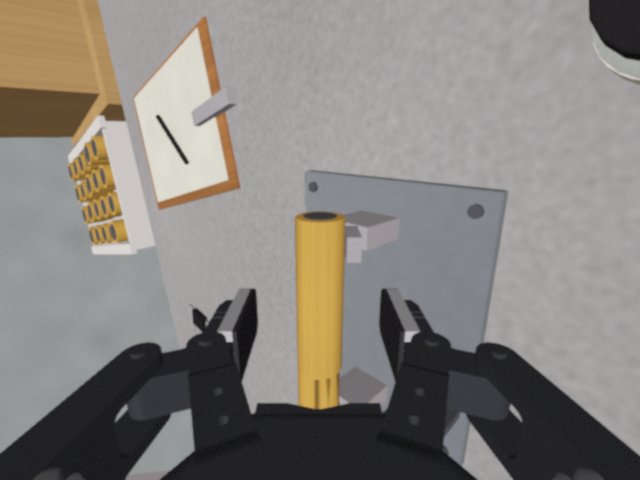

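```bash
python3 - <<'E'
import cv2,numpy as np
a=cv2.imread("pics/r2.png")[340:420,280:380]
b=cv2.imread("pics/scene.png")[280:350,300:400]
c=cv2.imread("pics/w1.png")[260:350,295:355]
im=np.zeros((400,800,3),np.uint8)
for i,x in enumerate((a,b,c)):
    y=cv2.resize(x,None,fx=4,fy=4,interpolation=cv2.INTER_CUBIC)[:400,:265 if i==2 else 270];
    im[:y.shape[0],i*268:i*268+min(y.shape[1],800-i*268)]=y[:,:800-i*268]
cv2.imwrite("pics/z1.png",im)
E
```

```text
(no output)
```

View pics/z1.png

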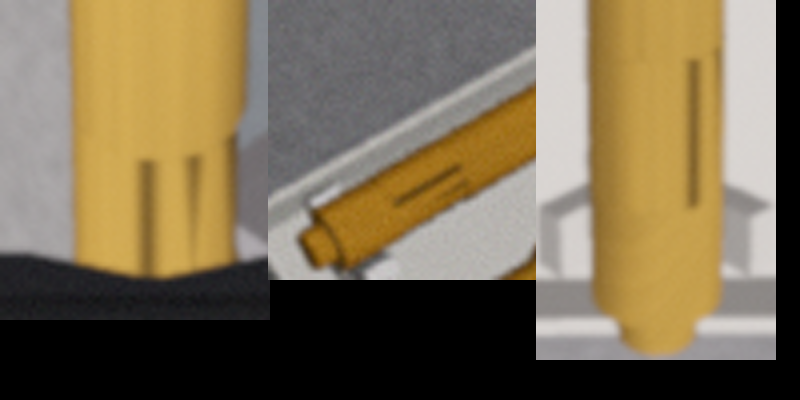

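The second line at px x≈328 and the step in the silhouette mark the flat's upper edge, about 71° from the top on the +y side. So the flat points about 115° from the top and needs a roll of about +115° about the stem axis. I'll grip at the present −45° tilt.

```bash
python3 - <<'E'
from h import *
print(status.get_obs()["q"].round(2));tgt(0,.0028,.0865,-45)
for a in range(10,101,10):
    A=-np.radians(a);print(-a,(-5.25*np.sin(A)).round(2),(-5.25+5.25*np.cos(A)).round(2))
E
```

```text
[-0.03  0.31  1.84 -0.8   1.31 -1.01]
shift cm [-4.39  0.03 11.28] turn deg [ 0.08 -0.02 -0.13]
-10 0.91 -0.08
-20 1.8 -0.32
-30 2.62 -0.7
-40 3.37 -1.23
-50 4.02 -1.88
-60 4.55 -2.62
-70 4.93 -3.45
-80 5.17 -4.34
-90 5.25 -5.25
-100 5.17 -6.16
```

```bash
python3 -m handwheel '[[[0.3,-4.4,0,2,0,0,0],[0.3,-4.4,0,6,0,0,0],[0.3,-4.4,0,9.5,0,0,0],[0.3,-4.4,0,11.2,0,0,0],[0.3,-4.4,0,11.2,0,0,0],[-0.2,-4.4,0,11.2,0,0,0],[-1,-4.4,0,11.2,0,0,0],[-1,-4.4,0,11.2,0,0,0],[-1,-4.4,0,11.2,0,0,0],[-1,-4.4,0,11.2,0,0,0]]]'
python3 -m handwheel '[[[-1,0,0.91,-0.08,-10,0,0],[-1,0,1.8,-0.32,-20,0,0],[-1,0,2.62,-0.7,-30,0,0],[-1,0,3.37,-1.23,-40,0,0],[-1,0,4.02,-1.88,-50,0,0],[-1,0,4.55,-2.62,-60,0,0],[-1,0,4.93,-3.45,-70,0,0],[-1,0,5.17,-4.34,-80,0,0],[-1,0,5.25,-5.25,-90,0,0],[-1,0,5.25,-5.25,-90,0,0]]]'
```

```text
time_s: 13.0
eef_pos: [0.4867, -0.2231, 0.0513]
eef_rot: [-0.046, 0.113, 0.917, -0.38]
wrist_force: [-0.2, 5.3, 4.4]
opening: 0.402
grasp_force: 59.9
time_s: 14.25
eef_pos: [0.5043, -0.1554, 0.0506]
eef_rot: [0.049, 0.115, 0.916, 0.38]
wrist_force: [-1.5, -8.2, 6.9]
opening: 0.401
grasp_force: 62.0
```

```bash
python3 -m handwheel '[[[-0.1,0,0,0,0,0,0],[0.3,0,0,0,0,0,0],[0.3,0,0,0,0,0,0],[0.3,0,0,-4,0,0,0],[0.3,2,0.3,-9,0,0,0],[0.3,4.4,1,-11,10,0,0],[0.3,4.4,2.05,-10.8,20,0,0],[0.3,4.4,3,-10.4,30,0,0],[0.3,4.4,3.9,-9.8,40,0,0],[0.3,4.4,4.2,-9.5,45,0,0]]]'
python3 fl.py r3.png
```

```text
time_s: 15.5
eef_pos: [0.4524, -0.1755, 0.1485]
eef_rot: [0.001, 0.121, 0.993, -0.002]
wrist_force: [0.5, -0.2, -1.4]
opening: 0.652
grasp_force: 0.0
tcp in fixture -0.0803 0.0046 0.1485
-0.1 777 [0.003  0.0863] res 0.001
-0.09 661 [0.003  0.0865] res 0.0004
-0.08 638 [0.003  0.0865] res 0.0004
-0.07 609 [0.003  0.0865] res 0.0004
-0.06 592 [0.003  0.0865] res 0.0004
-0.05 564 [0.003  0.0865] res 0.0004
-0.04 544 [0.0029 0.0866] res 0.0004
-0.03 531 [0.0029 0.0865] res 0.0004
-0.02 514 [0.0029 0.0865] res 0.0004
-0.01 486 [0.0029 0.0865] res 0.0004
-0.0 479 [0.003  0.0865] res 0.0004
0.01 463 [0.003  0.0865] res 0.0004
0.02 385 [0.0027 0.0865] res 0.0005
0.03 397 [0.0006 0.0861] res 0.0011
0.04 410 [0.0002 0.086 ] res 0.0011
0.05 231 [-0.0004  0.0854] res 0.0011
axis [0.003  0.0865] t [-0.0994  0.0654]
flat pts 333 angle from top toward +y: 60.0 err 0.0002146554794603562
```

The plane fit gives the flat at 60° from the top on the +y side, so a further +60° roll is needed. I'll regrip at −35°.

```bash
python3 - <<'E'
from h import *
tgt(0,.003,.0865,-35,gx=-.08,gz=.06);tgt(0,.003,.0865,-35,gz=.0);tgt(0,.003,.0865,-35)
E
```

```text
shift cm [-0.08  3.07  1.16] turn deg [34.69  0.16  0.14]
shift cm [-4.46 -0.36  6.11] turn deg [34.69  0.16  0.14]
shift cm [-4.44 -3.35 10.42] turn deg [34.69  0.16  0.14]
```

```bash
python3 -m handwheel '[[[0.3,0,1,0.2,10,0,0],[0.3,0,2,0.6,20,0,0],[0.3,-2,2.6,0.9,30,0,0],[0.3,-4.4,3,1.2,34.7,0.2,0.1],[0.3,-4.4,1.3,3.6,34.7,0.2,0.1],[0.3,-4.4,-0.36,6.1,34.7,0.2,0.1],[0.3,-4.4,-2.1,8.6,34.7,0.2,0.1],[0.3,-4.4,-3.3,10.4,34.7,0.2,0.1],[0.3,-4.4,-3.3,10.4,34.7,0.2,0.1]]]'
python3 -m handwheel '[[[-0.2,0,0,0,0,0,0],[-1,0,0,0,0,0,0],[-1,0,0,0,0,0,0],[-1,0,0,0,0,0,0],[-1,0,0,0,0,0,0]]]'
python3 -m handwheel '[[[-1,0,0.91,-0.08,-10,0,0],[-1,0,1.8,-0.32,-20,0,0],[-1,0,2.62,-0.7,-30,0,0],[-1,0,3.37,-1.23,-40,0,0],[-1,0,4.02,-1.88,-50,0,0],[-1,0,4.55,-2.62,-60,0,0],[-1,0,4.55,-2.62,-60,0,0]]]'
```

```text
time_s: 16.68
eef_pos: [0.4843, -0.2202, 0.0415]
eef_rot: [-0.041, 0.118, 0.947, -0.295]
wrist_force: [-0.1, 0.9, 0.7]
opening: 0.649
grasp_force: 0.0
time_s: 17.3
eef_pos: [0.4871, -0.2183, 0.0433]
eef_rot: [-0.037, 0.118, 0.948, -0.295]
wrist_force: [0.5, 6.6, -1.7]
opening: 0.406
grasp_force: 59.6
time_s: 18.18
eef_pos: [0.5006, -0.1695, 0.0404]
eef_rot: [0.027, 0.122, 0.967, 0.22]
wrist_force: [3.3, 4.6, 6.1]
opening: 0.404
grasp_force: 62.5
```

```bash
python3 -m handwheel '[[[-0.1,0,0,0,0,0,0],[0.3,0,0,0,0,0,0],[0.3,0,0,0,0,0,0],[0.3,0,0,-4,0,0,0],[0.3,2,0.3,-9,0,0,0],[0.3,4.4,1,-11.2,10,0,0],[0.3,4.4,2.05,-10.9,20,0,0],[0.3,4.4,2.6,-10.7,25,0,0],[0.3,4.4,2.6,-10.7,25,0,0]]]'
python3 fl.py r4.png
```

```text
time_s: 19.3
eef_pos: [0.4519, -0.1784, 0.1473]
eef_rot: [-0.001, 0.122, 0.993, 0.002]
wrist_force: [-0.1, -0.9, 0.3]
opening: 0.648
grasp_force: 0.0
tcp in fixture -0.0801 0.0017 0.1473
-0.1 705 [0.003  0.0862] res 0.001
-0.09 669 [0.003  0.0865] res 0.0004
-0.08 638 [0.003  0.0864] res 0.0004
-0.07 606 [0.003  0.0865] res 0.0004
-0.06 596 [0.003  0.0865] res 0.0004
-0.05 576 [0.003  0.0865] res 0.0004
-0.04 550 [0.003  0.0865] res 0.0004
-0.03 534 [0.003  0.0864] res 0.0004
-0.02 516 [0.0029 0.0864] res 0.0004
-0.01 493 [0.003  0.0865] res 0.0004
-0.0 476 [0.0029 0.0865] res 0.0004
0.01 466 [0.0029 0.0866] res 0.0004
0.02 370 [0.0029 0.0864] res 0.0004
0.03 430 [0.0015 0.0837] res 0.0013
0.04 417 [0.0014 0.0836] res 0.0013
0.05 240 [0.0016 0.0834] res 0.0012
axis [0.003  0.0865] t [-0.0982  0.0567]
flat pts 659 angle from top toward +y: 7.0 err 0.00042291904822943684
```

```bash
cat >> fl.py <<'E'
for lim in (.007,.009,.011):
    m=br&(t>.028)&(t<.06)&(abs(s-o[0])<lim);P=np.polyfit(s[m]-o[0],W[m][:,2]-o[1],1)
    res=W[m][:,2]-o[1]-np.polyval(P,s[m]-o[0]);g=abs(res)<.0015;P=np.polyfit((s[m]-o[0])[g],(W[m][:,2]-o[1])[g],1)
    print("plane lim",lim,"tilt toward +y",np.degrees(np.arctan(-P[0])).round(2),"height",P[1].round(4),g.sum())
E
python3 fl.py r5.png | tail -5
```

```text
axis [0.003  0.0865] t [-0.0982  0.0564]
flat pts 648 angle from top toward +y: 7.5 err 0.00041000413347556074
plane lim 0.007 tilt toward +y 7.7 height 0.0135 465
plane lim 0.009 tilt toward +y 7.54 height 0.0135 610
plane lim 0.011 tilt toward +y 7.52 height 0.0134 737
```

About 7.5° remains. I'll grip from straight above and roll by that.

```bash
python3 - <<'E'
from h import *
tgt(0,.003,.0865,0)
E
```

```text
shift cm [-4.43  0.14 11.27] turn deg [ 0.35 -0.15 -0.15]
```

```bash
python3 -m handwheel '[[[0.3,-3,0.1,1,0,0,0],[0.3,-4.4,0.1,6,0,0,0],[0.3,-4.4,0.1,10,0,0,0],[0.3,-4.4,0.1,11.2,0,0,0],[0.3,-4.4,0.1,11.2,0,0,0],[-0.2,-4.4,0.1,11.2,0,0,0],[-1,-4.4,0.1,11.2,0,0,0],[-1,-4.4,0.1,11.2,0,0,0],[-1,-4.4,0.1,11.2,0,0,0]]]'
python3 -m handwheel '[[[-1,0,0.35,-0.01,-3.8,0,0],[-1,0,0.69,-0.05,-7.5,0,0],[-1,0,0.69,-0.05,-7.5,0,0],[-1,0,0.69,-0.05,-7.5,0,0],[-0.1,0,0.69,-0.05,-7.5,0,0],[0.3,0,0.69,-0.05,-7.5,0,0],[0.3,0,0.69,-0.05,-7.5,0,0],[0.3,0,0.69,-4,-7.5,0,0],[0.3,2,0.5,-9,-3,0,0],[0.3,4.4,0.2,-11.2,0,0,0]]]'
python3 fl.py r6.png | tail -5
```

```text
time_s: 20.52
eef_pos: [0.4957, -0.1887, 0.0368]
eef_rot: [0.001, 0.124, 0.992, 0.003]
wrist_force: [1.7, 6.5, 3.2]
opening: 0.402
grasp_force: 59.4
time_s: 21.78
eef_pos: [0.4531, -0.1784, 0.1497]
eef_rot: [0.001, 0.124, 0.992, 0.001]
wrist_force: [-0.3, 0.5, -0.3]
opening: 0.651
grasp_force: 0.0
axis [0.003  0.0865] t [-0.098   0.0606]
flat pts 739 angle from top toward +y: 1.0 err 0.0004127113476316245
plane lim 0.007 tilt toward +y 1.87 height 0.0134 510
plane lim 0.009 tilt toward +y 1.56 height 0.0133 684
plane lim 0.011 tilt toward +y 1.58 height 0.0133 815
```

The flat is within 1.6° of straight up. Next is the gauge: I'll check the knob position from the first top view and compute the approach.

```bash
cat > kn.py <<'E'
from h import *
def kt(deg,dz=0,YO=.0028,XK=.045):
    f=np.radians(deg);y=.075-.155*np.cos(f)+YO;z=.112+.155*np.sin(f)+.008-.032+dz
    rows([*(F+XK*uf+y*nf),z],Rt(YF))
E
python3 - <<'E'
from kn import *
import pickle
c=pickle.load(open("top.pkl","rb"));W=c["W"];f=c["frame"].max(-1);d=W[...,:2]-F;X=d@uf;Y=d@nf
k=(W[...,2]>.2)&(abs(X-.045)<.05)&(abs(Y)<.08)&(f<60)
print(k.sum(),np.percentile(X[k],[2,50,98]).round(4),np.percentile(Y[k],[2,50,98]).round(4),np.percentile(W[k][:,2],[50,90,98]).round(4))
fx();kt(52,.03);kt(52,.002)
E
```

```text
116 [0.0264 0.0438 0.0618] [-0.0263 -0.0202 -0.0148] [0.2402 0.2434 0.245 ]
tcp in fixture -0.0807 0.0027 0.151
shift cm [-12.59  -2.    -8.9 ] turn deg [-0.02  0.05 -0.15]
shift cm [-12.58  -2.    -6.1 ] turn deg [-0.02  0.05 -0.15]
```

```bash
python3 -m handwheel '[[[-1,0,0,-4.5,0,0,0],[-1,0,0,-9,0,0,0],[-1,-2,-1,-9.2,0,0,0],[-1,-6,-2.1,-9.2,0,0,0],[-1,-10,-2.1,-9.2,0,0,0],[-1,-12.6,-2.1,-9.2,0,0,0],[-1,-12.6,-2.1,-9.2,0,0,0]]]'
python3 - <<'E'
from kn import *
fx()
for g in (52,48,44,40,36,32,28,24,20,16,12,8,4,0): print(g,end=" ");kt(g,0.0)
c=snap("scene")["frame"][60:300,180:420];cv2.imwrite("pics/k1.png",cv2.resize(c,None,fx=2.4,fy=2.4))
E
```

```text
time_s: 22.7
eef_pos: [0.5699, -0.2295, 0.2367]
eef_rot: [-0.002, 0.124, 0.992, 0.003]
wrist_force: [-0.3, 0.0, -1.0]
opening: -0.002
grasp_force: 0.0
tcp in fixture 0.0469 -0.0192 0.2367
52 shift cm [0.18 0.14 2.66] turn deg [ 0.35 -0.25 -0.19]
48 shift cm [ 0.17 -0.69  3.35] turn deg [ 0.35 -0.25 -0.19]
44 shift cm [ 0.16 -1.47  4.1 ] turn deg [ 0.35 -0.25 -0.19]
40 shift cm [ 0.16 -2.2   4.9 ] turn deg [ 0.35 -0.25 -0.19]
36 shift cm [ 0.15 -2.87  5.74] turn deg [ 0.35 -0.25 -0.19]
32 shift cm [ 0.15 -3.49  6.64] turn deg [ 0.35 -0.25 -0.19]
28 shift cm [ 0.14 -4.03  7.57] turn deg [ 0.35 -0.25 -0.19]
24 shift cm [ 0.13 -4.51  8.54] turn deg [ 0.35 -0.25 -0.19]
20 shift cm [ 0.13 -4.92  9.54] turn deg [ 0.35 -0.25 -0.19]
16 shift cm [ 0.12 -5.26 10.57] turn deg [ 0.35 -0.25 -0.19]
12 shift cm [ 0.12 -5.53 11.62] turn deg [ 0.35 -0.25 -0.19]
8 shift cm [ 0.11 -5.73 12.68] turn deg [ 0.35 -0.25 -0.19]
4 shift cm [ 0.11 -5.85 13.76] turn deg [ 0.35 -0.25 -0.19]
0 shift cm [ 0.1  -5.89 14.84] turn deg [ 0.35 -0.25 -0.19]
```

View pics/k1.png

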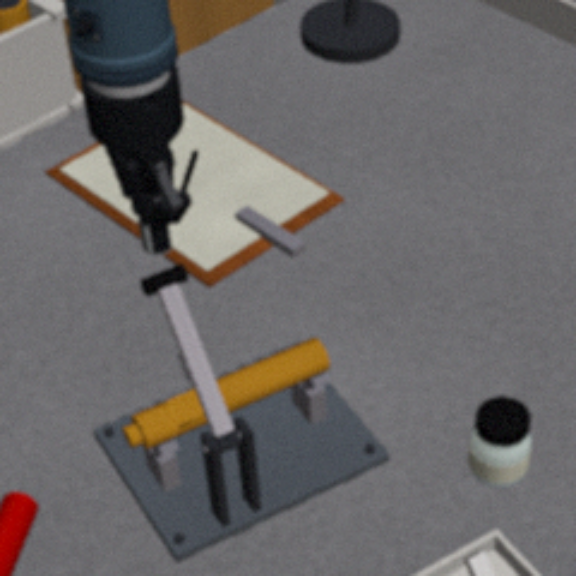

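The shut fingers stand just above the knob at (165,280). I'll press it down along the arc.

```bash
python3 -m handwheel '[[[-1,0.1,0.1,1.5,0,0,0],[-1,0.1,0.1,2.6,0,0,0],[-1,0.1,-0.7,3.35,0,0,0],[-1,0.1,-1.5,4.1,0,0,0],[-1,0.1,-2.2,4.9,0,0,0],[-1,0.1,-2.9,5.7,0,0,0],[-1,0.1,-3.5,6.6,0,0,0],[-1,0.1,-4,7.6,0,0,0],[-1,0.1,-4.5,8.5,0,0,0],[-1,0.1,-4.9,9.5,0,0,0]]]'
cat > gk.py <<'E'
from kn import *
c=snap("scene");W=c["W"];d=W[...,:2]-F;X=d@uf;Y=d@nf;f=c["frame"];lum=f.max(-1)
hsv=cv2.cvtColor(f,cv2.COLOR_BGR2HSV)
k=(abs(X-.045)<.007)&(W[...,2]>.105)&(W[...,2]<.25)&(Y<.06)&(Y>-.07)&(lum>90)&(hsv[...,1]<60)
if k.sum()>20:
    P=np.polyfit(Y[k],W[k][:,2],1);print(k.sum(),"arm angle deg",np.degrees(np.arctan(-P[0])).round(1))
fx();kt(20);kt(0)
E
python3 gk.py
```

```text
time_s: 24.0
eef_pos: [0.5564, -0.2782, 0.1434]
eef_rot: [-0.0, 0.124, 0.992, 0.001]
wrist_force: [-2.6, -4.1, 5.8]
opening: -0.001
grasp_force: 3.1
349 arm angle deg 20.7
tcp in fixture 0.0452 -0.07 0.142
shift cm [0.02 0.21 0.1 ] turn deg [ 0.16 -0.07 -0.27]
shift cm [ 0.01 -0.74  5.39] turn deg [ 0.16 -0.07 -0.27]
```

```bash
python3 -m handwheel '[[[-1,0,-0.3,1,0,0,0],[-1,0,-0.5,2,0,0,0],[-1,0,-0.7,3.1,0,0,0],[-1,0,-0.8,4.2,0,0,0],[-1,0,-0.85,5,0,0,0],[-1,0,-0.85,5.4,0,0,0],[-1,0,-0.85,5.4,0,0,0]]]'
python3 gk.py
```

```text
time_s: 24.92
eef_pos: [0.5547, -0.2857, 0.0897]
eef_rot: [0.0, 0.124, 0.992, 0.001]
wrist_force: [-1.4, -4.8, 5.4]
opening: -0.006
grasp_force: 2.7
274 arm angle deg 0.9
tcp in fixture 0.0458 -0.0774 0.0897
shift cm [ 0.08  0.97 -5.12] turn deg [ 0.17  0.01 -0.24]
shift cm [0.08 0.02 0.17] turn deg [ 0.17  0.01 -0.24]
```

```bash
python3 -m handwheel '[[[-1,0,0,0.2,0,0,0],[-1,0,0,0.4,0,0,0],[-1,0,0,0.4,0,0,0],[-1,0,0,0.4,0,0,0],[-1,0,0,0.4,0,0,0]]]'
python3 gk.py
```

```text
time_s: 25.6
eef_pos: [0.5549, -0.286, 0.0886]
eef_rot: [0.001, 0.124, 0.992, 0.001]
wrist_force: [-8.2, -1.2, 23.5]
opening: 0.002
grasp_force: 11.1
273 arm angle deg 0.2
tcp in fixture 0.046 -0.0776 0.0887
shift cm [ 0.1   0.99 -5.23] turn deg [ 0.12  0.05 -0.22]
shift cm [0.1  0.04 0.07] turn deg [ 0.12  0.05 -0.22]
```

Bedded: 23 N and the arm level at 0.2°. Now I'll let it rise slowly.

```bash
python3 -m handwheel '[[[-1,0,0,-0.3,0,0,0],[-1,0,0,-0.9,0,0,0],[-1,0,0.05,-1.5,0,0,0],[-1,0,0.1,-2.1,0,0,0],[-1,0,0.2,-2.7,0,0,0],[-1,0,0.3,-3.3,0,0,0],[-1,0,0.45,-3.9,0,0,0],[-1,0,0.63,-4.6,0,0,0],[-1,0,0.8,-5.1,0,0,0],[-1,0,0.97,-5.65,0,0,0]]]'
python3 gk.py
```

```text
time_s: 26.9
eef_pos: [0.5562, -0.2742, 0.1415]
eef_rot: [-0.001, 0.124, 0.992, 0.003]
wrist_force: [1.3, 1.4, 3.7]
opening: -0.004
grasp_force: 1.7
351 arm angle deg 19.5
tcp in fixture 0.0444 -0.0657 0.1422
shift cm [-0.06 -0.22  0.11] turn deg [ 0.35 -0.19 -0.2 ]
shift cm [-0.08 -1.19  5.41] turn deg [ 0.35 -0.19 -0.2 ]
```

```bash
python3 -m handwheel '[[[-1,0,0,-0.5,0,0,0],[-1,0,0.2,-1,0,0,0],[-1,0,0.4,-1.5,0,0,0],[-1,0,0.7,-1.95,0,0,0],[-1,0,0.95,-2.4,0,0,0],[-1,0,1.25,-2.9,0,0,0],[-1,0,1.55,-3.35,0,0,0],[-1,0,1.85,-3.8,0,0,0],[-1,0,2.2,-4.25,0,0,0],[-1,0,2.5,-4.65,0,0,0]]]'
python3 -m handwheel '[[[-1,0,0.35,-0.4,0,0,0],[-1,0,0.7,-0.8,0,0,0],[-1,0,1.1,-1.15,0,0,0],[-1,0,1.5,-1.5,0,0,0],[-1,0,1.9,-1.85,0,0,0],[-1,0,2.3,-2.2,0,0,0],[-1,0,2.3,-2.5,0,0,0],[-1,0,2.3,-3,0,0,0],[-1,0,2.3,-5,0,0,0],[-1,0,2.3,-7,0,0,0]]]'
python3 gk.py
```

```text
time_s: 28.2
eef_pos: [0.5628, -0.2507, 0.1884]
eef_rot: [-0.001, 0.124, 0.992, 0.003]
wrist_force: [-0.3, 1.9, 1.9]
opening: 0.001
grasp_force: 0.9
time_s: 29.45
eef_pos: [0.5684, -0.2293, 0.26]
eef_rot: [-0.001, 0.124, 0.992, 0.003]
wrist_force: [-0.6, -0.6, 0.4]
opening: -0.001
grasp_force: 0.0
357 arm angle deg 51.7
tcp in fixture 0.0469 -0.0198 0.2638
shift cm [ 0.21 -4.84 12.26] turn deg [ 0.18  0.18 -0.23]
shift cm [ 0.23 -5.79 17.56] turn deg [ 0.18  0.18 -0.23]
```

The arm is back up at 51.7°. I'll check the flat once more before handing in.

```bash
python3 -m handwheel '[[[0.3,4,1,0,0,0,0],[0.3,9,2,0,0,0,0],[0.3,12.7,2.2,0,0,0,0],[0.3,12.7,2.2,5,0,0,0],[0.3,12.7,2.2,10,0,0,0],[0.3,12.7,2.2,10.5,0,0,0],[0.3,12.7,2.2,10.5,0,0,0]]]'; python3 fl.py e1.png | tail -6
```

```text
time_s: 30.38
eef_pos: [0.4513, -0.1764, 0.1553]
eef_rot: [-0.0, 0.124, 0.992, 0.002]
wrist_force: [0.2, 0.5, 1.3]
opening: 0.651
grasp_force: 0.0
0.06 94 [0.0035 0.0831] res 0.0013
axis [0.003  0.0865] t [-0.0979  0.0629]
flat pts 739 angle from top toward +y: 1.0 err 0.00045694387329350133
plane lim 0.007 tilt toward +y 1.5 height 0.0134 511
plane lim 0.009 tilt toward +y 1.48 height 0.0134 660
plane lim 0.011 tilt toward +y 1.69 height 0.0134 820
```

```bash
python3 -c "from bench import ctrl; print(ctrl.hand_in())"
```

```text
the job is handed in; nothing more can be done
None
```

The stem lies in the V-blocks with its flat within about 2° of straight up by my last camera fit. The gauge arm was pressed level onto the flat and eased back up, and the job was handed in at about 30 s; the hand-in gave no verdict.

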